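# Turn the reversible plate of the table grill ribbed face up

### The arm

A 7-joint arm with a two-finger parallel gripper is mounted at the origin on a cart in front of the work surface, level with it; the furniture and walls round the work are solid. World frame = base frame: x ahead of the robot, y to its left, z up, the work surface at z = 0. Lengths are in m, angles in rad, forces in N, time in s.
With the tool pointing down it reaches from about 0.4 to 0.85 m from the base axis. Payload 10.4 kg.
Tool frame: the origin (TCP) lies midway between the tips of the shut fingers; the grasp point (between the pads) lies 19 mm behind it; z points along the fingers, y is the line along which they close (so a half turn about z gives the same grasp; the last joint's range is limited). The gripper opens to 87 mm and grips with 3 to 60 N. Pads are 19 mm wide; open, the fingers measure 117 mm over their backs; the gripper's body (75 mm by 190 mm) begins 51 mm behind the grasp point.
Start: joints at [-1.357, 0.332, -0.065, 1.46, 0.022, 1.35, -0.088], TCP at [0.147, 0.608, 0.223] pointing down, gripper open.
Joint ranges: [-2.6, 2.6], [-0.5, 2.12], [-1.47, 1.34], [0.16, 2.42], [-1.27, 4.41], [0.06, 2.06], [-2.6, 2.6]. Speed limits (rad/s): [2.22, 2.22, 2.79, 2.79, 3.14, 3.14, 3.14].

### API

Orientations are given as a unit quaternion [x, y, z, w].
In Python, from bench import sensors, eyes, order gives the robot as it stands.
- The arm moves only by the tool arm_command, never from a script. Its argument "steps" is a list of rows, each an object with "rot": the turn, a rotation vector about the world's x, y, z in degrees, a list of three; "slide": the shift along the world's x, y, z in m, a list of three; "grip": the opening, from 0 (shut) to 1 (fully open). A call has exactly 8 rows; each row shifts and turns the commanded pose from where the row before left it; what a row does not reach is not made up. A row lasts 1/8 s, in which the tool goes at most 62.5 mm and 10.7 degrees, less where a joint would pass 70% of its speed; a pose out of reach is approached as far as the arm can. A call with a gripper value outside its range is refused whole. The fingers move at their own pace and stop on an object; "newtons" is the grip in N (left out, the last holds). Time passes only in rows, so rows that do not move let the fingers close, or fill a call up. It gives the time, the measured TCP pose, the force, the opening and the grip force at its end, in the units of the state.
- sensors.read_state(): the state, without advancing time (a new reading comes with each control period).
- eyes.camera(name): name is "side" or "top"; returns a dict with "pixels" (400x640x3 uint8, red, green, blue), "intrinsics" (3x3 intrinsics, pixels), "pose" (4x4, takes a point from camera to world coordinates). Camera axes: x right, y down, z forward; pixel columns grow to the right and rows downward; lengths in m; the calibration is good to about 2 mm. A picture is of the moment at which its call begins. There is no depth.
- order.close_job(): hands the job in; it is judged then, once.
Trained networks look in a picture, given as the dict that the camera call returned (one of the last four; its "shot" number tells which), for a name from the list of things; names that differ only in an ending like _2 or _b are one class to them, and where a whole thing is asked for, a point or a joint stands for the part that bears it (a point fixed in the world has none). Each returns a list of dicts, best first, with "conf" (0 to 1); they miss things now and then, are a little off and sometimes report something else, mostly with a low value. They report only what shows in the picture. A call takes as long as a camera call. They do not tell look-alikes from the thing itself.
- eyes.look_for(name, picture): "bbox" ([left, top, right, bottom] in pixels, round what is visible of it).
The state is a dict: "time": time; "joint_positions": joint angles; "joint_vel": joint speeds; "joint_torque": joint torques, N m; "ee_pos": TCP position; "eef_rot": TCP orientation; "ft_force": force on the tool from outside, world axes, zero at the start; "torque": the same for the moment, N m; "width": finger opening in m; "grip_force": force on a finger pad.
Only numpy, scipy, OpenCV 4.12 (cv2) and the standard library are available. Lean on these libraries where they do the work, as an engineer would, in place of code of your own. Each camera call takes 0.05 s, during which the arm holds its last target. There are 200 camera calls.

### The job

The plate of the little table grill lies smooth face up. Turn it over so that its ribbed face is on top and lay it back into the grill, fully seated in the recess; its handle may stick out on either long side. Lay it down under control instead of letting it fall or slam, and leave the oil bottle, the ramekin and the mill where they stand.

Things in the scene. Friction and masses are not known exactly. Their poses are not given: they have to be found in the camera images.
- grill: Electric table grill, cold, fixed. Steel shell 126 mm (x) by 164 mm (y), top at z = 52 mm; black control end with dial at -y (to y = -125 mm), black grip at +y (to 97 mm). Origin on the worktop under the recess's centre, z up. Its top is the ledge on which the plate's edges rest, round an opening over the heating element: x beyond 48 mm on the long sides, y beyond 67 mm on the ends.
- plate: Loose cast plate, 112 mm (x) by 150 mm (y), 14 mm thick, about 0.45 kg. Origin in its middle, halfway through the thickness; +z out of the smooth face, -z out of the ribbed face (11 ribs). Rigid loop handle of 12 mm round bar in the mid-plane at -x, arms at y = +-42 mm. At the start seated, smooth face up, handle over the grill's -x side, axes parallel to the grill's.
- plate_bar (a point): Middle of the handle's cross bar, on its axis: 96 mm from the plate's centre, 152 mm from its far edge. Bar parallel to the plate's y, 12 mm thick, straight for 68 mm; 34 mm free between it and the plate, 27 mm to the grill's shell, 53 mm below it to the worktop. The round bar can turn between the finger pads, so the plate hangs down from it when lifted.
- grill_seat (a point): Where the plate's centre is when seated: middle of the recess, z = 59 mm, axes as the grill. Recess 116 mm (x) by 154 mm (y), 2 mm wider than the plate all round. Its steel rim stands on the ledge, upright 5 mm, then flaring out to 12 mm high; it runs along both ends (y) but on both long sides (x) only at the corners (beyond 56 mm in y), so the handle passes out between.
- oil: Bystander: short brown oil bottle with a cork, 72 mm across, 164 mm high, left of the grill. Origin under its centre.
- ramekin: Bystander: white ramekin, 73 mm across, 41 mm high, right of the grill. Origin under its centre.
- mill: Bystander: small salt mill with a grey cap, 44 mm across, 90 mm high, left of the grill. Origin under its centre.
Mind the look-alikes: they are no part of the job. Of the things like the plate, leave any that is orange; of the rest the larger one is meant.

How it is judged:
At the end, for the whole second after the job is handed in: The plate lies at rest in the grill with the ribbed face up, level within 3 degrees, its centre within 6 mm of the recess's centre and within 2.5 mm of its seated height, its sides parallel to the recess (handle out over either long side) (angle between plate's own z axis and vertical above 3.09 rad and horizontal distance between plate and grill_seat below 0.006 m and z of plate in the frame of grill_seat between -0.0025 and 0.0025 m and angle between the x axis of plate and the x axis of grill, either way round below 0.08 rad and linear speed of plate below 0.02 m/s); the robot touches nothing.
It fails at once if the plate falls over or slams down (turns faster than 7 rad/s) (angular speed of plate above 7 rad/s).
It fails at once if the oil bottle is moved more than 25 mm or tipped (distance of oil from where it was at the start of the episode above 0.025 m or angle between oil's own z axis and vertical above 0.5 rad).
It fails at once if the ramekin is moved more than 25 mm or tipped (distance of ramekin from where it was at the start of the episode above 0.025 m or angle between ramekin's own z axis and vertical above 0.5 rad).
It fails at once if the mill is moved more than 25 mm or tipped (distance of mill from where it was at the start of the episode above 0.025 m or angle between mill's own z axis and vertical above 0.5 rad).
It also fails if it takes over 48 s, if anything falls off the work surface, if the arm or the gripper's body presses on something with over 40 N, if the wrist force passes 120 N, or if a joint passes its speed limit or range.

## Working session

There is one attempt and no reset: what is moved stays moved. The work goes in short steps, Python scripts to look and compute and a tool call to move; the robot and the scene stay as the last step left them, time stands still between calls to the robot, and variables do not carry over. Pictures are saved under pics/ and viewed, at most 10 in all, crops included, and the job is handed in when it is done.

Besides the shell and the picture viewer there is one more tool, called by a JSON object that holds its "api" and its "payload". arm_command: Moves the arm, as the interface text tells. Its arguments: {"type":"object","properties":{"steps":{"type":"array","items":{"type":"object","properties":{"rot":{"type":"array","items":{"type":"number"}},"slide":{"type":"array","items":{"type":"number"}},"grip":{"type":"number"}}}},"newtons":{"type":"number"}},"required":["steps"]}

```bash
mkdir -p pics; ls; cat > h.py <<'E'
import numpy as np, cv2
from bench import sensors, eyes, order
def shot(cam, fn=None):
    d=eyes.camera(cam)
    if fn: cv2.imwrite('pics/'+fn, cv2.cvtColor(np.asarray(d['pixels']),cv2.COLOR_RGB2BGR))
    return d
def proj(d,P):
    T=np.linalg.inv(np.array(d['pose'])); K=np.array(d['intrinsics'])
    p=(T[:3,:3]@np.atleast_2d(P).T+T[:3,3:4]); q=K@p
    return (q[:2]/q[2]).T
def ray(d,uv,z):
    T=np.array(d['pose']); K=np.array(d['intrinsics'])
    r=T[:3,:3]@np.linalg.solve(K,[uv[0],uv[1],1.0]); o=T[:3,3]
    return o+r*(z-o[2])/r[2]
E
python3 - <<'E'
from h import *
s=sensors.read_state(); print({k:np.round(v,3).tolist() for k,v in s.items()})
for c in('top','side'):
    d=shot(c,c+'0.png'); print(c,np.round(d['pose'],3).tolist(),np.round(d['intrinsics'],1).tolist())
    for n in('plate','grill','plate_bar','oil','ramekin','mill'):
        print(n,[(np.round(b['bbox']).tolist(),round(b['conf'],2)) for b in eyes.look_for(n,d)])
E
```

```text
pics
{'time': 0.0, 'joint_positions': [-1.357, 0.333, -0.065, 1.461, 0.022, 1.35, -0.089], 'joint_vel': [0.001, 0.0, 0.002, -0.001, -0.0, 0.001, 0.0], 'joint_torque': [-0.0, -62.327, 0.024, -38.988, -0.061, 0.04, 0.0], 'ee_pos': [0.147, 0.607, 0.222], 'eef_rot': [0.118, 0.993, -0.001, -0.0], 'ft_force': [0.827, -0.035, -0.175], 'torque': [0.005, -0.023, -0.025], 'grip_force': 0.0, 'width': 0.087}
top [[-0.014, -0.998, 0.057, 0.436], [-1.0, 0.015, 0.009, 0.024], [-0.01, -0.057, -0.998, 1.381], [0.0, 0.0, 0.0, 1.0]] [[414.7, 0.0, 315.9], [0.0, 414.7, 199.1], [0.0, 0.0, 1.0]]
plate [([345.0, 202.0, 401.0, 261.0], 0.88), ([289.0, 166.0, 334.0, 217.0], 0.64), ([245.0, 208.0, 285.0, 250.0], 0.58)]
grill [([282.0, 161.0, 352.0, 206.0], 0.74)]
plate_bar [([342.0, 208.0, 401.0, 261.0], 0.95), ([245.0, 210.0, 284.0, 251.0], 0.89), ([288.0, 165.0, 336.0, 217.0], 0.69)]
oil [([193.0, 191.0, 224.0, 214.0], 0.91), ([281.0, 160.0, 350.0, 204.0], 0.61)]
ramekin []
mill [([231.0, 162.0, 248.0, 174.0], 0.64)]
side [[0.873, -0.213, 0.439, -0.104], [-0.488, -0.356, 0.797, -1.113], [-0.014, -0.91, -0.415, 0.671], [0.0, 0.0, 0.0, 1.0]] [[498.0, 0.0, 321.4], [0.0, 498.0, 191.2], [0.0, 0.0, 1.0]]
plate [([293.0, 177.0, 357.0, 204.0], 0.88), ([280.0, 225.0, 354.0, 268.0], 0.74), ([244.0, 193.0, 285.0, 210.0], 0.61)]
grill [([301.0, 185.0, 370.0, 225.0], 0.73)]
plate_bar [([276.0, 232.0, 353.0, 272.0], 0.94), ([243.0, 192.0, 286.0, 210.0], 0.86), ([293.0, 178.0, 361.0, 205.0], 0.56)]
oil [([255.0, 132.0, 281.0, 180.0], 0.76)]
ramekin [([382.0, 256.0, 414.0, 290.0], 0.66)]
mill [([302.0, 152.0, 317.0, 181.0], 0.74)]
```

View pics/top0.png

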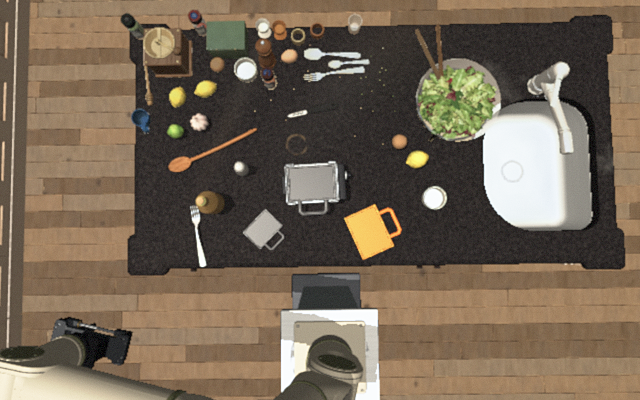

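View pics/side0.png

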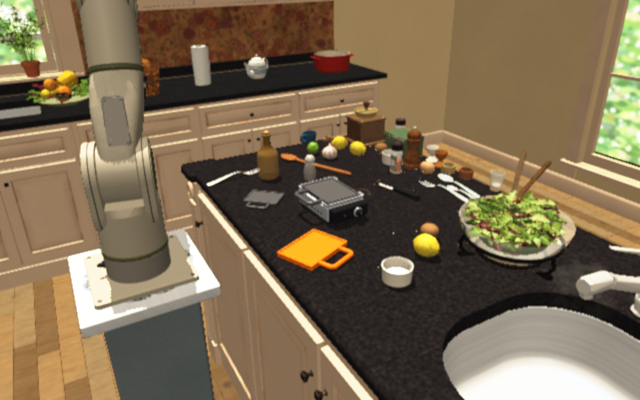

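Candidates for the plate: grey plate in the grill, top px (313,185); small grey plate on the worktop, (265,230); orange board, (372,232). I choose the one seated in the grill: it is not orange, and it is the larger grey one. I'll check it in a crop.

```bash
python3 - <<'E'
from h import *
a=cv2.imread('pics/top0.png')[150:225,270:365]; b=cv2.imread('pics/side0.png')[165:230,285:380]
a=cv2.resize(a,(760,600),interpolation=cv2.INTER_CUBIC)[:, :]
b=cv2.resize(b,(760,520),interpolation=cv2.INTER_CUBIC)
cv2.imwrite('pics/crop_top.png',a); cv2.imwrite('pics/crop_side.png',b)
E
```

```text
(no output)
```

View pics/crop_top.png

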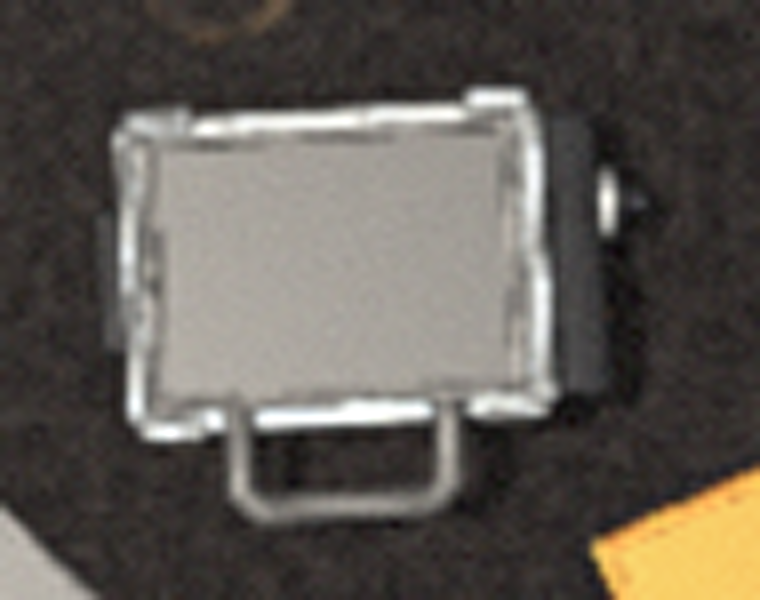

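View pics/crop_side.png

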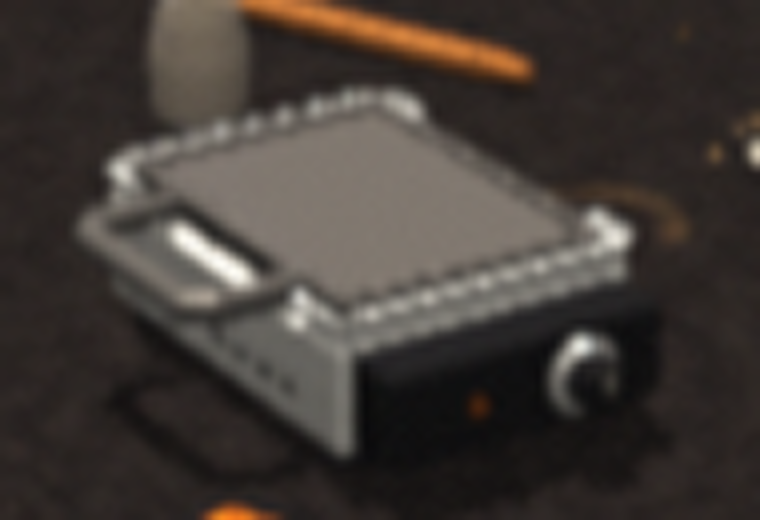

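The crops confirm the choice: it is the grey smooth plate lying in the steel grill. Its handle points to the robot, and the bar middle is near top px (314,213). Next I fit its pose from both views.

```bash
python3 - <<'E'
from h import *
from scipy.optimize import least_squares
T=shot('top');S=shot('side')
f=lambda p,o:(np.array(p)+.5)/8-.5+np.array(o)
# local pts: corners of top face, bar-mid
L=np.array([[.056,.075,.066],[.056,-.075,.066],[-.056,-.075,.066],[-.056,.075,.066],[-.096,0,.059]])
tp=f([(158,148),(500,128),(510,385),(165,398),(352,508)],(270,150))
sp=f([(375,105),(580,232),(340,315),(148,172),(142,262)],(285,165))
def W(q):
    c,s=np.cos(q[2]),np.sin(q[2]); P=L.copy(); P[:,:2]=L[:,:2]@np.array([[c,s],[-s,c]])+q[:2]; return P
for name,use in(('both',(1,1)),('top',(1,0)),('side',(0,1))):
    r=lambda q:np.concatenate([(use[0]*(proj(T,W(q))-tp)).ravel(),(use[1]*(proj(S,W(q))-sp)).ravel()])
    o=least_squares(r,[.45,0,0],loss='soft_l1'); print(name,o.x[:2].round(4),'yaw',np.degrees(o.x[2]).round(2),'res',np.round(o.fun,1).tolist(),'bar',W(o.x)[4].round(4))
for n,b,z in(('oil',(193,191,224,214),.08),('mill',(231,162,248,174),.045),('ram',(422,187,446,210),.02)): print(n,ray(T,((b[0]+b[2])/2,(b[1]+b[3])/2),z).round(3))
E
```

```text
both [0.5638 0.0486] yaw 2.53 res [-2.1, -1.4, 2.0, -1.7, 2.9, 1.2, -1.1, 2.4, -0.1, -0.2, 0.4, -0.6, 2.9, 0.4, 0.2, -0.7, -2.5, -0.9, -0.9, 2.0] bar [0.4679 0.0444 0.059 ]
top [0.5636 0.0494] yaw 3.01 res [-2.5, -1.1, 1.6, -1.8, 2.8, 1.1, -1.2, 2.6, -0.1, -0.1, -0.0, -0.0, 0.0, 0.0, 0.0, -0.0, -0.0, -0.0, -0.0, 0.0] bar [0.4677 0.0443 0.059 ]
side [0.564  0.0484] yaw 2.42 res [-0.0, -0.0, 0.0, -0.0, 0.0, 0.0, -0.0, 0.0, -0.0, -0.0, 0.5, -0.5, 3.0, 0.4, 0.2, -0.6, -2.4, -0.9, -0.8, 2.0] bar [0.468  0.0443 0.059 ]
oil [0.505 0.374 0.08 ]
mill [0.618 0.283 0.045]
ram [ 0.51  -0.351  0.02 ]
```

{"api": "arm_command", "payload": {"steps": [{"slide": [0.02, -0.035, 0.006], "rot": [0, 0, -4.6], "grip": 0.33}, {"slide": [0.02, -0.035, 0.006], "rot": [0, 0, -4.6], "grip": 0.33}, {"slide": [0.02, -0.035, 0.006], "rot": [0, 0, -4.6], "grip": 0.33}, {"slide": [0.02, -0.035, 0.006], "rot": [0, 0, -4.6], "grip": 0.33}, {"slide": [0.02, -0.035, 0.006], "rot": [0, 0, -4.6], "grip": 0.33}, {"slide": [0.02, -0.035, 0.006], "rot": [0, 0, -4.6], "grip": 0.33}, {"slide": [0.02, -0.035, 0.006], "rot": [0, 0, -4.6], "grip": 0.33}, {"slide": [0.02, -0.035, 0.006], "rot": [0, 0, -4.6], "grip": 0.33}]}}

```text
time: 1.8
ee_pos: [0.3072, 0.3264, 0.271]
eef_rot: [0.427, 0.904, 0.0, 0.0]
ft_force: [0.4, 1.0, -0.2]
width: 0.0294
grip_force: 0.0
```

{"api": "arm_command", "payload": {"steps": [{"slide": [0.02, -0.035, 0.0], "rot": [0, 0, -4.6], "grip": 0.33}, {"slide": [0.02, -0.035, 0.0], "rot": [0, 0, -4.6], "grip": 0.33}, {"slide": [0.02, -0.035, 0.0], "rot": [0, 0, -4.6], "grip": 0.33}, {"slide": [0.02, -0.035, 0.0], "rot": [0, 0, -4.6], "grip": 0.33}, {"slide": [0.02, -0.035, 0.0], "rot": [0, 0, -4.6], "grip": 0.33}, {"slide": [0.02, -0.035, 0.0], "rot": [0, 0, -4.6], "grip": 0.33}, {"slide": [0.02, -0.035, 0.0], "rot": [0, 0, -4.6], "grip": 0.33}, {"slide": [0.02, -0.035, 0.0], "rot": [0, 0, -4.6], "grip": 0.33}]}}

```text
time: 2.8
ee_pos: [0.4671, 0.0464, 0.2708]
eef_rot: [0.69, 0.723, 0.0, 0.0]
ft_force: [1.5, 1.4, -0.9]
width: 0.0284
grip_force: 0.0
```

{"api": "arm_command", "payload": {"steps": [{"slide": [0.001, -0.002, -0.03]}, {"slide": [0, 0, -0.03]}, {"slide": [0, 0, -0.03]}, {"slide": [0, 0, -0.03]}, {"slide": [0, 0, -0.03]}, {"slide": [0, 0, -0.02]}, {"slide": [0, 0, 0]}, {"slide": [0, 0, 0]}]}}

```text
schema error: expected keys rot, slide, grip
```

```bash
python3 - <<'E'
from h import *
s=sensors.read_state();print(s['ee_pos'],s['width'])
d=shot('side');im=cv2.cvtColor(np.asarray(d['pixels']),cv2.COLOR_RGB2BGR)
p=proj(d,[s['ee_pos']])[0];print(p)
u,v=p.astype(int)
im=im[v-55:v+65,u-60:u+80]; cv2.imwrite('pics/a1.png',cv2.resize(im,None,fx=5,fy=5,interpolation=cv2.INTER_CUBIC))
E
```

```text
[0.46712704 0.04636778 0.2708287 ] 0.028415143542443008
[298.44409244 128.01393793]
```

View pics/a1.png

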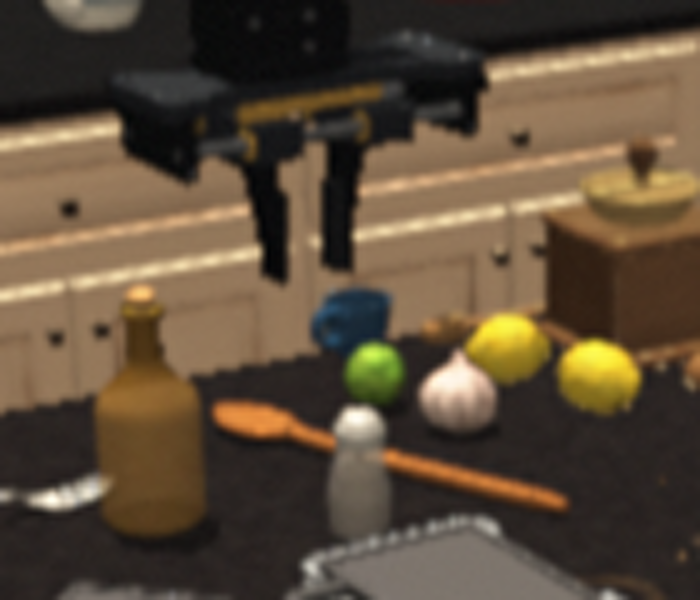

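The move was refused because each row needs all three keys, so the picture shows the gripper still up. The midpoint between the fingertips is at crop (305,275), which matches the projection. I'll repeat the descent with full rows.

{"api": "arm_command", "payload": {"steps": [{"slide": [0.001, -0.002, -0.03], "rot": [0, 0, 0], "grip": 0.33}, {"slide": [0, 0, -0.03], "rot": [0, 0, 0], "grip": 0.33}, {"slide": [0, 0, -0.03], "rot": [0, 0, 0], "grip": 0.33}, {"slide": [0, 0, -0.03], "rot": [0, 0, 0], "grip": 0.33}, {"slide": [0, 0, -0.03], "rot": [0, 0, 0], "grip": 0.33}, {"slide": [0, 0, -0.03], "rot": [0, 0, 0], "grip": 0.33}, {"slide": [0, 0, -0.005], "rot": [0, 0, 0], "grip": 0.33}, {"slide": [0, 0, 0], "rot": [0, 0, 0], "grip": 0.33}]}}

```text
time: 3.85
ee_pos: [0.4679, 0.0457, 0.0862]
eef_rot: [0.689, 0.724, 0.0, 0.0]
ft_force: [0.8, -0.5, 0.9]
width: 0.0289
grip_force: 0.0
```

```bash
python3 - <<'E'
from h import *
s=sensors.read_state();print(s['ee_pos'],s['width'])
d=shot('side');im=cv2.cvtColor(np.asarray(d['pixels']),cv2.COLOR_RGB2BGR)
p=proj(d,[s['ee_pos']])[0];print(p)
u,v=p.astype(int)
im=im[v-35:v+40,u-40:u+55]; cv2.imwrite('pics/a2.png',cv2.resize(im,None,fx=8,fy=8,interpolation=cv2.INTER_CUBIC))
E
```

```text
[0.46789232 0.04568472 0.08620481] 0.028872315598849313
[300.92785168 190.4746221 ]
```

View pics/a2.png

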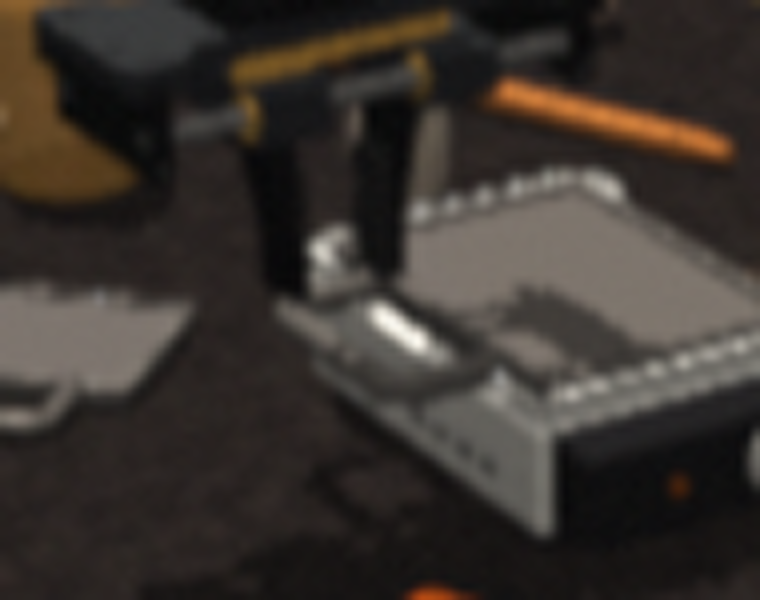

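The fingers straddle the bar: tips are at crop (285,290) and (385,280), and the bar middle is near (335,350), about where the TCP projects when lowered. I go down and grip.

{"api": "arm_command", "payload": {"steps": [{"slide": [0, -0.001, -0.012], "rot": [0, 0, 0], "grip": 0.33}, {"slide": [0, 0, -0.012], "rot": [0, 0, 0], "grip": 0.33}, {"slide": [0, 0, -0.012], "rot": [0, 0, 0], "grip": 0.33}, {"slide": [0, 0, -0.006], "rot": [0, 0, 0], "grip": 0.33}, {"slide": [0, 0, 0], "rot": [0, 0, 0], "grip": 0.33}, {"slide": [0, 0, 0], "rot": [0, 0, 0], "grip": 0.1}, {"slide": [0, 0, 0], "rot": [0, 0, 0], "grip": 0.0}, {"slide": [0, 0, 0], "rot": [0, 0, 0], "grip": 0.0}], "newtons": 30}}

```text
time: 4.9
ee_pos: [0.4679, 0.0447, 0.0439]
eef_rot: [0.689, 0.724, 0.0, 0.0]
ft_force: [0.3, 0.0, 1.6]
width: 0.0108
grip_force: 30.0
```

Gripped, with almost no side force. Now the bar goes up and over in an arc, with the far edge staying on the ledge.

{"api": "arm_command", "payload": {"steps": [{"slide": [0.001, 0, 0.02], "rot": [0, 0, 0], "grip": 0}, {"slide": [0.002, 0, 0.019], "rot": [0, 0, 0], "grip": 0}, {"slide": [0.005, 0, 0.018], "rot": [0, 0, 0], "grip": 0}, {"slide": [0.005, 0.001, 0.018], "rot": [0, 0, 0], "grip": 0}, {"slide": [0.011, 0, 0.015], "rot": [0, 0, 0], "grip": 0}, {"slide": [0.011, 0.001, 0.015], "rot": [0, 0, 0], "grip": 0}, {"slide": [0, 0, 0], "rot": [0, 0, 0], "grip": 0}, {"slide": [0, 0, 0], "rot": [0, 0, 0], "grip": 0}]}}

```text
time: 5.9
ee_pos: [0.5017, 0.0464, 0.1477]
eef_rot: [0.689, 0.724, -0.001, -0.0]
ft_force: [0.4, -0.3, -2.7]
width: 0.011
grip_force: 30.0
```

```bash
cat > v.py <<'E'
import sys
from h import *
s=sensors.read_state();print(np.round(s['ee_pos'],4),s['width'],np.round(s['ft_force'],1),np.round(s['torque'],2),np.round(s['joint_positions'],2))
d=shot('side');im=cv2.cvtColor(np.asarray(d['pixels']),cv2.COLOR_RGB2BGR)
u,v=proj(d,[.564,.049,.11])[0].astype(int)
a=im[v-75:v+55,u-65:u+60]
d=shot('top');im=cv2.cvtColor(np.asarray(d['pixels']),cv2.COLOR_RGB2BGR)
u,v=proj(d,[.564,.049,.06])[0].astype(int)
b=im[v-65:v+65,u-50:u+50]
cv2.imwrite('pics/'+sys.argv[1],cv2.resize(np.hstack([a,b]),None,fx=3.5,fy=3.5,interpolation=cv2.INTER_CUBIC))
E
python3 v.py b1.png
```

```text
[0.5017 0.0464 0.1477] 0.010987663620023224 [ 0.4 -0.3 -2.7] [-0.07  0.13 -0.02] [-0.72  0.13  0.58  1.9  -0.08  1.14 -0.06]
```

View pics/b1.png

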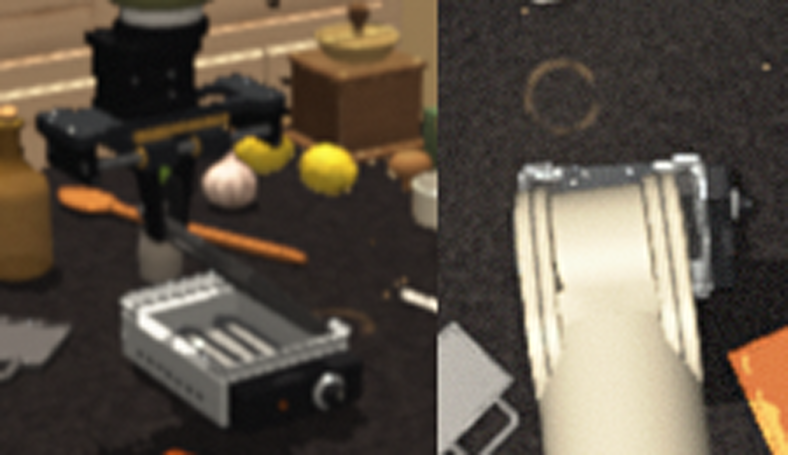

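The plate stands up at about 45°, with its far edge on the +x ledge and the grill open below. I carry on to vertical, then lift.

{"api": "arm_command", "payload": {"steps": [{"slide": [0.015, 0.001, 0.011], "rot": [0, 0, 0], "grip": 0}, {"slide": [0.015, 0.001, 0.011], "rot": [0, 0, 0], "grip": 0}, {"slide": [0.017, 0.001, 0.007], "rot": [0, 0, 0], "grip": 0}, {"slide": [0.017, 0.001, 0.007], "rot": [0, 0, 0], "grip": 0}, {"slide": [0.015, 0.001, 0.004], "rot": [0, 0, 0], "grip": 0}, {"slide": [0.01, 0, 0.012], "rot": [0, 0, 0], "grip": 0}, {"slide": [0, 0, 0.015], "rot": [0, 0, 0], "grip": 0}, {"slide": [0, 0, 0.015], "rot": [0, 0, 0], "grip": 0}], "newtons": 20}}

```text
time: 7.0
ee_pos: [0.5911, 0.0515, 0.2312]
eef_rot: [0.689, 0.724, -0.0, -0.0]
ft_force: [0.3, -0.2, -4.0]
width: 0.0113
grip_force: 20.0
```

```bash
python3 v.py b2.png
```

```text
[0.5911 0.0515 0.2312] 0.011277654922484209 [ 0.3 -0.2 -4. ] [-0.15  0.03  0.05] [-0.66  0.28  0.61  1.57 -0.16  1.35  0.02]
```

View pics/b2.png

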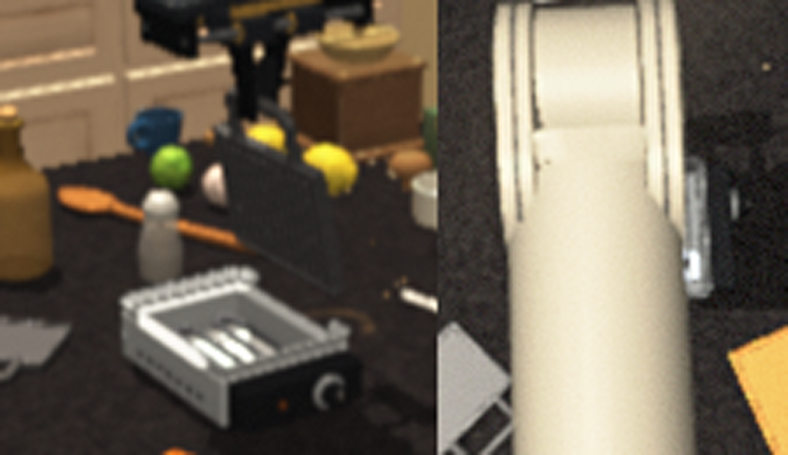

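The plate hangs nearly vertical, with its ribbed face to -x and its lower edge about 40 mm over the grill. I check its hang numerically against a projected model.

```bash
cat > fit.py <<'E'
from h import *
from scipy.spatial.transform import Rotation as R
def corners(bar,lean,roll,yaw=2.7):
    # lean: deg about bar, 90=hanging, 180=flipped; roll about closing axis
    L=np.array([[x,y,z] for x in(.056,-.056) for y in(.075,-.075) for z in(.007,-.007)]+[[-.102,y,0] for y in(.034,-.034)])+[.096,0,0]
    return (R.from_euler('z',yaw,degrees=True)*R.from_euler('x',roll,degrees=True)*R.from_euler('y',lean,degrees=True)).apply(L)+bar
def box(d,P): p=proj(d,P); return np.r_[p.min(0),p.max(0)].round(1)
E
python3 - <<'E'
from fit import *
bar=np.array(sensors.read_state()['ee_pos'])+[0,0,.015]
S=shot('side')
for b in eyes.look_for('plate',S)+eyes.look_for('plate_bar',S): print(np.round(b['bbox'],1),round(b['conf'],2))
for le in(70,80,90): 
    for ro in(-4,0,4): print(le,ro,box(S,corners(bar,le,ro)))
im=np.asarray(S['pixels']).copy()
E
```

```text
[323.7 126.1 364.7 182.7] 0.86
[277.1 226.2 352.5 268.3] 0.65
[242.4 189.3 285.  210.2] 0.56
[323.6 126.1 363.2 183.6] 0.88
[276.8 231.1 351.7 271.6] 0.73
[244.6 191.7 282.9 208.3] 0.58
70 -4 [326.  124.5 370.7 180.1]
70 0 [325.4 123.8 368.6 180.8]
70 4 [324.9 123.  366.5 181.2]
80 -4 [324.  124.4 363.6 184. ]
80 0 [323.4 123.6 361.5 184.6]
80 4 [322.9 122.9 359.3 184.9]
90 -4 [321.9 124.3 356.1 186.5]
90 0 [321.4 123.5 354.5 187. ]
90 4 [320.1 122.8 353.9 187.3]
```

The plate hangs about 12° short of vertical, held by pad friction, with its lower edge still to +x. I grip harder and tilt the tool +27° about the bar so the lower edge swings to -x, moving back over the recess meanwhile.

{"api": "arm_command", "payload": {"steps": [{"slide": [0, 0, 0], "rot": [0, 0, 0], "grip": 0}, {"slide": [-0.006, -0.0005, 0], "rot": [-0.2, 4, 0], "grip": 0}, {"slide": [-0.006, -0.0005, 0], "rot": [-0.2, 5, 0], "grip": 0}, {"slide": [-0.006, -0.0005, 0], "rot": [-0.2, 5, 0], "grip": 0}, {"slide": [-0.006, -0.0005, 0], "rot": [-0.2, 5, 0], "grip": 0}, {"slide": [-0.006, -0.0005, 0], "rot": [-0.2, 5, 0], "grip": 0}, {"slide": [-0.002, 0, 0], "rot": [-0.2, 3, 0], "grip": 0}, {"slide": [0, 0, 0], "rot": [0, 0, 0], "grip": 0}], "newtons": 45}}

```text
time: 8.25
ee_pos: [0.5599, 0.0491, 0.2291]
eef_rot: [0.67, 0.704, -0.169, -0.162]
ft_force: [0.0, -1.0, -4.1]
width: 0.0105
grip_force: 45.0
```

```bash
cat >> fit.py <<'E'
from scipy.optimize import least_squares
def status(see=True):
    s=sensors.read_state(); r=R.from_quat(s['eef_rot']); z=r.apply([0,0,1]); y=r.apply([0,1,0])
    bar=np.array(s['ee_pos'])-.015*z
    X=(bar[:2]-[.5638,.0492])@[.9989,.047]; Y=(bar[:2]-[.5638,.0492])@[-.047,.9989]
    print('t',s['time'],'bar local',np.round([X*1e3,Y*1e3,bar[2]*1e3],1),'tilt',np.degrees(np.arctan2(-z[0],-z[2])).round(1),'yaw',np.degrees(np.arctan2(y[1],y[0])).round(2),'F',np.round(s['ft_force'],1),'w',round(s['width'],4))
    if not see: return
    S=shot('side')
    bb=[b for b in eyes.look_for('plate',S) if b['conf']>.3]
    e=box(S,corners(bar,100,0)); bb.sort(key=lambda b:np.abs(np.array(b['bbox'])-e).sum())
    if not bb: print('no plate seen'); return
    m=np.array(bb[0]['bbox']); f=lambda q:box2(S,corners(bar,q[0],q[1]))-m
    best=min(((np.abs(f((a,ro))).sum(),a,ro) for a in range(60,182,3) for ro in(-6,-3,0,3,6)))
    print('bbox',m.round(1),bb[0]['conf'],'best err,lean,roll',best,[ (a,min(np.abs(f((a,ro))).sum() for ro in(-3,0,3)).round(1)) for a in (best[1]-10,best[1]+10)])
def box2(d,P): p=proj(d,P); return np.r_[p.min(0),p.max(0)]
E
python3 -c "
from fit import *
status()"
```

```text
t 8.25 bar local [2.900e+00 1.000e-01 2.425e+02] tilt 27.1 yaw 2.84 F [ 0.  -1.  -4.1] w 0.0105
bbox [305.1 125.  343.7 193. ] 0.7 best err,lean,roll (np.float64(2.5450693608598556), 99, 6) [(89, np.float64(15.5)), (109, np.float64(7.1))]
```

```bash
python3 - <<'E'
from fit import *
s=sensors.read_state(); bar=np.array(s['ee_pos'])-.015*R.from_quat(s['eef_rot']).apply([0,0,1])
S=shot('side'); im=cv2.cvtColor(np.asarray(S['pixels']),cv2.COLOR_RGB2BGR)
o=np.array([285,110]); k=7
c=cv2.resize(im[110:195,285:395],None,fx=k,fy=k,interpolation=cv2.INTER_CUBIC)
p=proj(S,corners(bar,102,0)); 
for q in p: cv2.circle(c,tuple(int(t) for t in ((q-o+.5)*k)),3,(0,0,255),-1)
c=cv2.convertScaleAbs(c,alpha=1.5,beta=25)
cv2.imwrite('pics/c1.png',c)
print(((p-o+.5)*k).round().tolist())
E
```

```text
[[178.0, 453.0], [151.0, 454.0], [370.0, 573.0], [342.0, 574.0], [219.0, 202.0], [192.0, 201.0], [420.0, 303.0], [391.0, 303.0], [275.0, 118.0], [367.0, 161.0]]
```

View pics/c1.png

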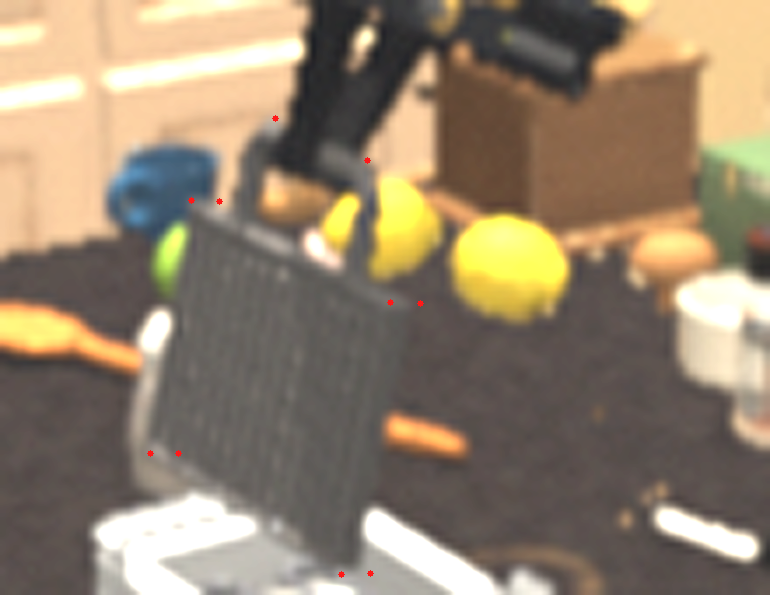

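The overlay points fit the plate: upper corner at (190,202) and lower corner at (150,453), giving a lean of 12° to -x and no roll. I move 10 mm to -x and lower it until the edge touches the ledge.

{"api": "arm_command", "payload": {"steps": [{"slide": [-0.005, 0, -0.008], "rot": [0, 0, 0], "grip": 0}, {"slide": [-0.005, -0.0005, -0.01], "rot": [0, 0, 0], "grip": 0}, {"slide": [0, 0, -0.01], "rot": [0, 0, 0], "grip": 0}, {"slide": [0, 0, -0.006], "rot": [0, 0, 0], "grip": 0}, {"slide": [0, 0, -0.003], "rot": [0, 0, 0], "grip": 0}, {"slide": [0, 0, -0.002], "rot": [0, 0, 0], "grip": 0}, {"slide": [0, 0, 0], "rot": [0, 0, 0], "grip": 0}, {"slide": [0, 0, 0], "rot": [0, 0, 0], "grip": 0}]}}

```text
time: 9.4
ee_pos: [0.5497, 0.0485, 0.1918]
eef_rot: [0.67, 0.704, -0.168, -0.162]
ft_force: [0.8, -0.9, -3.4]
width: 0.0106
grip_force: 45.0
```

```bash
python3 -c "
from fit import *
status()"
```

```text
t 9.4 bar local [ -7.3  -0.  205.1] tilt 27.0 yaw 2.86 F [ 0.8 -0.9 -3.4] w 0.0106
bbox [304.6 143.  337.7 205.6] 0.89 best err,lean,roll (np.float64(7.869301152377716), 102, -3) [(92, np.float64(15.4)), (112, np.float64(12.8))]
```

Almost touching. Now I lower the bar toward +x along the arc, with lighter grip, down to about 45° lean.

{"api": "arm_command", "payload": {"steps": [{"slide": [0.004, 0, -0.004], "rot": [0, 0, 0], "grip": 0}, {"slide": [0.008, 0.0005, -0.003], "rot": [0, 0, 0], "grip": 0}, {"slide": [0.008, 0.0005, -0.003], "rot": [0, 0, 0], "grip": 0}, {"slide": [0.016, 0.0005, -0.008], "rot": [0, 0, 0], "grip": 0}, {"slide": [0.015, 0.001, -0.01], "rot": [0, 0, 0], "grip": 0}, {"slide": [0.014, 0.0005, -0.0125], "rot": [0, 0, 0], "grip": 0}, {"slide": [0, 0, 0], "rot": [0, 0, 0], "grip": 0}, {"slide": [0, 0, 0], "rot": [0, 0, 0], "grip": 0}], "newtons": 25}}

```text
time: 10.5
ee_pos: [0.6149, 0.0515, 0.1514]
eef_rot: [0.67, 0.704, -0.168, -0.162]
ft_force: [1.0, 0.4, 2.1]
width: 0.0108
grip_force: 25.0
```

```bash
python3 -c "
from fit import *
status()"
```

```text
t 10.5 bar local [ 5.800e+01 -1.000e-01  1.648e+02] tilt 27.0 yaw 2.86 F [1.  0.4 2.1] w 0.0108
bbox [302.  151.6 352.5 200.5] 0.85 best err,lean,roll (np.float64(6.921288037646065), 144, -6) [(134, np.float64(10.5)), (154, np.float64(16.9))]
```

{"api": "arm_command", "payload": {"steps": [{"slide": [0.011, 0.0005, -0.015], "rot": [0, 0, 0], "grip": 0}, {"slide": [0.01, 0.0005, -0.016], "rot": [0, 0, 0], "grip": 0}, {"slide": [0.005, 0, -0.012], "rot": [0, 0, 0], "grip": 0}, {"slide": [0.0035, 0.0005, -0.012], "rot": [0, 0, 0], "grip": 0}, {"slide": [0.0025, 0, -0.0125], "rot": [0, 0, 0], "grip": 0}, {"slide": [0.0025, 0, -0.0125], "rot": [0, 0, 0], "grip": 0}, {"slide": [0, 0, 0], "rot": [0, 0, 0], "grip": 0}, {"slide": [0, 0, 0], "rot": [0, 0, 0], "grip": 0}]}}

```text
time: 11.6
ee_pos: [0.6549, 0.0534, 0.0717]
eef_rot: [0.671, 0.706, -0.163, -0.157]
ft_force: [29.0, 0.4, 5.7]
width: 0.0109
grip_force: 25.1
```

```bash
python3 -c "
from fit import *
status()"
```

```text
t 11.6 bar local [97.8 -0.1 85.2] tilt 26.1 yaw 2.94 F [29.   0.4  5.7] w 0.0109
bbox [302.7 168.3 366.  207.5] 0.85 best err,lean,roll (np.float64(4.429762375743536), 171, 6) [(161, np.float64(11.2)), (181, np.float64(11.6))]
```

There is 29 N toward +x, so the lower edge is jammed against the -x rim. I back off toward +x and up a little, then feel again gently.

{"api": "arm_command", "payload": {"steps": [{"slide": [0.004, 0, 0.004], "rot": [0, 0, 0], "grip": 0}, {"slide": [0.004, 0, 0.005], "rot": [0, 0, 0], "grip": 0}, {"slide": [0, 0, 0], "rot": [0, 0, 0], "grip": 0}, {"slide": [0, 0, 0], "rot": [0, 0, 0], "grip": 0}, {"slide": [0, 0, 0], "rot": [0, 0, 0], "grip": 0}, {"slide": [0, 0, 0], "rot": [0, 0, 0], "grip": 0}, {"slide": [0, 0, 0], "rot": [0, 0, 0], "grip": 0}, {"slide": [0, 0, 0], "rot": [0, 0, 0], "grip": 0}]}}

```text
time: 12.7
ee_pos: [0.6571, 0.0531, 0.0801]
eef_rot: [0.67, 0.704, -0.168, -0.162]
ft_force: [-0.3, 0.3, -3.3]
width: 0.011
grip_force: 25.0
```

```bash
python3 -c "
from fit import *
status()"
```

```text
t 12.7 bar local [100.2  -0.5  93.5] tilt 27.0 yaw 2.86 F [-0.3  0.3 -3.3] w 0.011
bbox [304.3 163.3 364.5 204.9] 0.58 best err,lean,roll (np.float64(7.593093674466417), 171, 6) [(161, np.float64(13.1)), (181, np.float64(14.3))]
```

{"api": "arm_command", "payload": {"steps": [{"slide": [0, 0.0005, 0], "rot": [0, 0, 0], "grip": 0}, {"slide": [0, 0, 0], "rot": [0, 0, 0], "grip": 0}, {"slide": [0, 0, 0], "rot": [0, 0, 0], "grip": 0}, {"slide": [0, 0, 0], "rot": [0, 0, 0], "grip": 0}, {"slide": [0, 0, 0], "rot": [0, 0, 0], "grip": 0}, {"slide": [0, 0, 0], "rot": [0, 0, 0], "grip": 0}, {"slide": [0, 0, 0], "rot": [0, 0, 0], "grip": 0}, {"slide": [0, 0, 0], "rot": [0, 0, 0], "grip": 0}], "newtons": 10}}

```text
time: 13.8
ee_pos: [0.6571, 0.0536, 0.0801]
eef_rot: [0.67, 0.704, -0.168, -0.162]
ft_force: [1.4, -0.3, -0.6]
width: 0.0116
grip_force: 10.0
```

```bash
python3 - <<'E'
from fit import *
status()
s=sensors.read_state(); bar=np.array(s['ee_pos'])-.015*R.from_quat(s['eef_rot']).apply([0,0,1])
S=shot('side'); im=cv2.cvtColor(np.asarray(S['pixels']),cv2.COLOR_RGB2BGR)
o=np.array([292,150]); k=9
c=cv2.resize(im[150:215,292:380],None,fx=k,fy=k,interpolation=cv2.INTER_CUBIC)
c=cv2.convertScaleAbs(c,alpha=1.4,beta=25)
p=proj(S,corners(bar,166,0))
for q in p: cv2.circle(c,tuple(int(t) for t in ((q-o+.5)*k)),3,(0,0,255),-1)
cv2.imwrite('pics/c2.png',c)
print(((p-o+.5)*k).round().tolist())
E
```

```text
t 13.8 bar local [100.3  -0.   93.5] tilt 27.0 yaw 2.86 F [ 1.4 -0.3 -0.6] w 0.0116
bbox [304.4 164.6 366.8 204. ] 0.85 best err,lean,roll (np.float64(5.86412069801824), 174, 6) [(164, np.float64(11.4)), (184, np.float64(14.3))]
[[109.0, 357.0], [99.0, 323.0], [350.0, 522.0], [341.0, 485.0], [378.0, 214.0], [370.0, 180.0], [634.0, 363.0], [626.0, 327.0], [548.0, 177.0], [667.0, 241.0]]
```

View pics/c2.png

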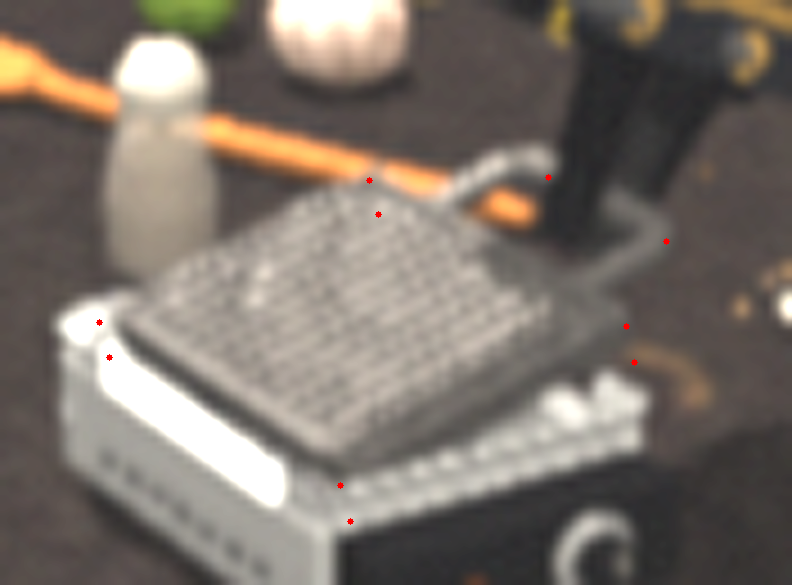

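The ribbed face is on top at about 76-80° lean, but the lower (-x) edge shows about 25 crop px higher and further in than the model at (99,323)/(341,485). So it is sitting on a rim rather than on the ledge. I fit the pose to image edges to see which side is up.

```bash
cat > ef.py <<'E'
from fit import *
from scipy.optimize import minimize
def fitedges(S,bar,lean0,faces='flip'):
    g=cv2.cvtColor(cv2.resize(np.asarray(S['pixels']),None,fx=3,fy=3,interpolation=cv2.INTER_CUBIC),cv2.COLOR_RGB2GRAY)
    e=cv2.Canny(g,40,110); dt=np.minimum(cv2.distanceTransform(255-e,cv2.DIST_L2,5)/3,4)
    C=lambda x,y,z:np.array([x,y,z])
    a=.056;b=.075;t=-.007
    seg=[(C(a,b,t),C(a,-b,t)),(C(a,-b,t),C(-a,-b,t)),(C(-a,b,t),C(-a,-b,t)),(C(a,b,t),C(-a,b,t)),(C(a,-b,-t),C(-a,-b,-t)),(C(-.102,.034,0),C(-.102,-.034,0)),(C(-.09,.034,0),C(-.09,-.034,0))]
    L=np.vstack([np.linspace(p+.06*(q-p),q-.06*(q-p),40) for p,q in seg])+[.096,0,0]
    def P(q): return (R.from_euler('z',2.7+q[2],degrees=True)*R.from_euler('x',q[1],degrees=True)*R.from_euler('y',q[0],degrees=True)).apply(L)+bar+np.array([q[3],q[4],q[5]])/1e3
    def cost(q):
        p=((proj(S,P(q))+.5)*3-.5); v=cv2.remap(dt.astype(np.float32),p[:,:1].astype(np.float32),p[:,1:].astype(np.float32),1)
        return v.mean()+.02*((q[3]/2)**2+(q[4]/2)**2+(q[5]/2)**2+(q[2]/2)**2+(q[1]/4)**2)
    rs=[minimize(cost,[lean0+dl,ro,0,0,0,0],method='Nelder-Mead',options=dict(initial_simplex=np.array([[lean0+dl,ro,0,0,0,0]]+[[lean0+dl+4*(i==0),ro+3*(i==1),2*(i==2),2*(i==3),2*(i==4),2*(i==5)] for i in range(6)]),maxiter=1500)) for dl in(-5,0,5,10) for ro in(-4,0,4)]
    rs.sort(key=lambda r:r.fun)
    for r in rs[:4]: print(round(r.fun,3),'lean,roll,dyaw,dx,dy,dz',r.x.round(1))
def now(l):
    s=sensors.read_state(); bar=np.array(s['ee_pos'])-.015*R.from_quat(s['eef_rot']).apply([0,0,1])
    fitedges(shot('side'),bar,l)
E
python3 -c "
from ef import *
now(168)"
```

```text
1.659 lean,roll,dyaw,dx,dy,dz [163.9   5.   -0.2  -2.6   1.6  -0.3]
1.659 lean,roll,dyaw,dx,dy,dz [163.7   4.9  -0.3  -2.6   1.6  -0. ]
1.659 lean,roll,dyaw,dx,dy,dz [163.8   4.9  -0.2  -2.6   2.   -0.2]
1.66 lean,roll,dyaw,dx,dy,dz [ 1.638e+02  5.000e+00 -1.000e-01 -2.600e+00  2.200e+00 -1.000e-01]
```

The handle shows about the same upward offset as the plate, so the bar has slid about 4 mm along the pads. The edge can only be a few mm up. I raise the plate to about 60° lean to let the edge drop back onto the ledge, then come down again on a path with more clearance.

{"api": "arm_command", "payload": {"steps": [{"slide": [-0.003, 0, 0.007], "rot": [0, 0, 0], "grip": 0}, {"slide": [-0.003, 0, 0.007], "rot": [0, 0, 0], "grip": 0}, {"slide": [-0.003, -0.0005, 0.007], "rot": [0, 0, 0], "grip": 0}, {"slide": [-0.003, 0, 0.007], "rot": [0, 0, 0], "grip": 0}, {"slide": [-0.006, -0.0005, 0.008], "rot": [0, 0, 0], "grip": 0}, {"slide": [0, 0, 0], "rot": [0, 0, 0], "grip": 0}, {"slide": [0, 0, 0], "rot": [0, 0, 0], "grip": 0}, {"slide": [0, 0, 0], "rot": [0, 0, 0], "grip": 0}], "newtons": 15}}

```text
time: 15.0
ee_pos: [0.6391, 0.0526, 0.1158]
eef_rot: [0.67, 0.704, -0.168, -0.162]
ft_force: [1.9, 0.2, -1.3]
width: 0.011
grip_force: 15.0
```

```bash
python3 -c "
from ef import *
status()
now(150)"
```

```text
t 15.0 bar local [ 82.2  -0.2 129.2] tilt 27.0 yaw 2.86 F [ 1.9  0.2 -1.3] w 0.011
bbox [300.5 157.1 360.5 205. ] 0.8 best err,lean,roll (np.float64(3.97338621917703), 156, 0) [(146, np.float64(9.6)), (166, np.float64(12.5))]
1.711 lean,roll,dyaw,dx,dy,dz [149.1   0.9  -1.2  -1.6   2.3   3.4]
1.711 lean,roll,dyaw,dx,dy,dz [149.1   1.   -1.3  -1.7   2.    3.4]
1.712 lean,roll,dyaw,dx,dy,dz [149.3   0.9  -1.1  -1.4   2.5   3.1]
1.713 lean,roll,dyaw,dx,dy,dz [148.8   1.   -1.4  -1.4   2.6   3.5]
```

The edge is back down: the fit gives lean 149°, roll about 1°, and edge height at the ledge. I lower it again with a light grip.

{"api": "arm_command", "payload": {"steps": [{"slide": [0.0025, 0, -0.005], "rot": [0, 0, 0], "grip": 0}, {"slide": [0.0025, 0, -0.005], "rot": [0, 0, 0], "grip": 0}, {"slide": [0.0045, 0.0005, -0.012], "rot": [0, 0, 0], "grip": 0}, {"slide": [0.002, 0, -0.006], "rot": [0, 0, 0], "grip": 0}, {"slide": [0.0015, 0, -0.006], "rot": [0, 0, 0], "grip": 0}, {"slide": [0.0015, 0, -0.007], "rot": [0, 0, 0], "grip": 0}, {"slide": [0, 0, -0.006], "rot": [0, 0, 0], "grip": 0}, {"slide": [0, 0, 0], "rot": [0, 0, 0], "grip": 0}], "newtons": 10}}

```text
time: 16.15
ee_pos: [0.6532, 0.053, 0.0678]
eef_rot: [0.67, 0.704, -0.169, -0.162]
ft_force: [0.9, 0.0, -0.9]
width: 0.0115
grip_force: 10.0
```

```bash
python3 -c "
from ef import *
status()
now(170)"
```

```text
t 16.15 bar local [96.3 -0.4 81.2] tilt 27.1 yaw 2.84 F [ 0.9  0.  -0.9] w 0.0115
bbox [301.5 168.7 366.6 206.3] 0.96 best err,lean,roll (np.float64(4.361732198452131), 177, 6) [(167, np.float64(11.1)), (187, np.float64(14.4))]
1.712 lean,roll,dyaw,dx,dy,dz [1.697e+02 5.800e+00 7.000e-01 1.000e-01 0.000e+00 3.000e-01]
1.712 lean,roll,dyaw,dx,dy,dz [1.698e+02 5.900e+00 8.000e-01 1.000e-01 2.000e-01 2.000e-01]
1.712 lean,roll,dyaw,dx,dy,dz [1.697e+02 5.800e+00 8.000e-01 1.000e-01 3.000e-01 2.000e-01]
1.714 lean,roll,dyaw,dx,dy,dz [ 1.696e+02  6.000e+00  9.000e-01 -2.000e-01  1.000e-01  7.000e-01]
```

No side force this time. I feel toward -x in small steps.

{"api": "arm_command", "payload": {"steps": [{"slide": [-0.001, 0, 0], "rot": [0, 0, 0], "grip": 0}, {"slide": [-0.001, 0, 0], "rot": [0, 0, 0], "grip": 0}, {"slide": [-0.001, 0, 0], "rot": [0, 0, 0], "grip": 0}, {"slide": [-0.001, 0, 0], "rot": [0, 0, 0], "grip": 0}, {"slide": [0, 0, 0], "rot": [0, 0, 0], "grip": 0}, {"slide": [0, 0, 0], "rot": [0, 0, 0], "grip": 0}, {"slide": [0, 0, 0], "rot": [0, 0, 0], "grip": 0}, {"slide": [0, 0, 0], "rot": [0, 0, 0], "grip": 0}]}}

```text
time: 17.3
ee_pos: [0.6496, 0.0531, 0.069]
eef_rot: [0.67, 0.704, -0.168, -0.162]
ft_force: [-0.5, -0.1, 0.4]
width: 0.0117
grip_force: 10.0
```

```bash
python3 -c "
from ef import *
status(False)"
```

```text
t 17.3 bar local [92.7 -0.2 82.4] tilt 27.0 yaw 2.86 F [-0.5 -0.1  0.4] w 0.0117
```

It slides freely now, and the edge is at about -55 mm. I lay the plate down.

{"api": "arm_command", "payload": {"steps": [{"slide": [0.001, 0, -0.005], "rot": [0, 0, 0], "grip": 0}, {"slide": [0.001, 0, -0.005], "rot": [0, 0, 0], "grip": 0}, {"slide": [0.0005, 0, -0.005], "rot": [0, 0, 0], "grip": 0}, {"slide": [0, 0, -0.004], "rot": [0, 0, 0], "grip": 0}, {"slide": [0, 0, -0.003], "rot": [0, 0, 0], "grip": 0}, {"slide": [0, 0, 0], "rot": [0, 0, 0], "grip": 0}, {"slide": [0, 0, 0], "rot": [0, 0, 0], "grip": 0}, {"slide": [0, 0, 0], "rot": [0, 0, 0], "grip": 0}]}}

```text
time: 18.3
ee_pos: [0.6519, 0.053, 0.0472]
eef_rot: [0.67, 0.704, -0.169, -0.162]
ft_force: [-1.5, -0.5, -1.1]
width: 0.0117
grip_force: 10.0
```

```bash
python3 -c "
from ef import *
status()
now(178)"
```

```text
t 18.3 bar local [95.  -0.3 60.6] tilt 27.0 yaw 2.86 F [-1.5 -0.5 -1.1] w 0.0117
bbox [304.4 177.3 363.6 203.6] 0.8 best err,lean,roll (np.float64(7.521570808716206), 180, -6) [(170, np.float64(17.2)), (190, np.float64(11.6))]
1.647 lean,roll,dyaw,dx,dy,dz [178.9   5.4   0.2   0.3   0.4   1.4]
1.647 lean,roll,dyaw,dx,dy,dz [177.9   5.7  -1.4   0.3   0.4   1.4]
1.647 lean,roll,dyaw,dx,dy,dz [ 1.78e+02  5.60e+00 -1.40e+00  2.00e-01  1.00e-01  1.50e+00]
1.647 lean,roll,dyaw,dx,dy,dz [178.    5.6  -1.5   0.5   0.4   1.2]
```

{"api": "arm_command", "payload": {"steps": [{"slide": [0, 0, -0.001], "rot": [0, 0, 0], "grip": 0}, {"slide": [0, 0, -0.001], "rot": [0, 0, 0], "grip": 0}, {"slide": [0, 0, -0.001], "rot": [0, 0, 0], "grip": 0}, {"slide": [0, 0, -0.001], "rot": [0, 0, 0], "grip": 0}, {"slide": [0, 0, -0.001], "rot": [0, 0, 0], "grip": 0}, {"slide": [0, 0, 0], "rot": [0, 0, 0], "grip": 0}, {"slide": [0, 0, 0], "rot": [0, 0, 0], "grip": 0}, {"slide": [0, 0, 0], "rot": [0, 0, 0], "grip": 0}]}}

```text
time: 19.45
ee_pos: [0.6522, 0.0531, 0.0421]
eef_rot: [0.67, 0.704, -0.168, -0.162]
ft_force: [1.5, 0.8, -1.3]
width: 0.0118
grip_force: 10.0
```

```bash
python3 -c "
from ef import *
status(False)"
```

```text
t 19.45 bar local [95.3 -0.3 55.5] tilt 27.0 yaw 2.86 F [ 1.5  0.8 -1.3] w 0.0118
```

{"api": "arm_command", "payload": {"steps": [{"slide": [0, 0, -0.001], "rot": [0, 0, 0], "grip": 0}, {"slide": [0, 0, -0.001], "rot": [0, 0, 0], "grip": 0}, {"slide": [0, 0, -0.001], "rot": [0, 0, 0], "grip": 0}, {"slide": [0, 0, 0], "rot": [0, 0, 0], "grip": 0}, {"slide": [0, 0, 0], "rot": [0, 0, 0], "grip": 0}, {"slide": [0, 0, 0], "rot": [0, 0, 0], "grip": 0}, {"slide": [0, 0, 0], "rot": [0, 0, 0], "grip": 0}, {"slide": [0, 0, 0], "rot": [0, 0, 0], "grip": 0}]}}

```text
time: 20.45
ee_pos: [0.6523, 0.0531, 0.0399]
eef_rot: [0.67, 0.704, -0.168, -0.162]
ft_force: [0.4, 0.4, 5.4]
width: 0.0116
grip_force: 10.0
```

```bash
python3 -c "
from ef import *
status(True);now(180)"
```

```text
t 20.45 bar local [95.4 -0.3 53.3] tilt 27.0 yaw 2.86 F [0.4 0.4 5.4] w 0.0116
bbox [298.4 176.9 364.  204.9] 0.89 best err,lean,roll (np.float64(8.540846669503026), 180, -6) [(170, np.float64(19.1)), (190, np.float64(6.1))]
1.483 lean,roll,dyaw,dx,dy,dz [183.6   4.    1.3   0.6   0.6   1.4]
1.483 lean,roll,dyaw,dx,dy,dz [183.5   4.    1.4   0.6   0.5   1.5]
1.486 lean,roll,dyaw,dx,dy,dz [1.838e+02 3.700e+00 1.100e+00 6.000e-01 1.000e-01 8.000e-01]
1.49 lean,roll,dyaw,dx,dy,dz [184.1   3.4   0.9   0.6  -0.2   0.2]
```

The plate has bottomed with a light 5 N. I open slightly and withdraw along the tool axis.

{"api": "arm_command", "payload": {"steps": [{"slide": [0, 0, 0.001], "rot": [0, 0, 0], "grip": 0.27}, {"slide": [0, 0, 0], "rot": [0, 0, 0], "grip": 0.27}, {"slide": [0, 0, 0], "rot": [0, 0, 0], "grip": 0.27}, {"slide": [0.004, 0, 0.008], "rot": [0, 0, 0], "grip": 0.27}, {"slide": [0.008, 0, 0.016], "rot": [0, 0, 0], "grip": 0.27}, {"slide": [0.015, 0, 0.03], "rot": [0, 0, 0], "grip": 0.27}, {"slide": [0.02, 0, 0.04], "rot": [0, 0, 0], "grip": 0.27}, {"slide": [0.02, 0, 0.05], "rot": [0, 0, 0], "grip": 0.27}]}}

```text
time: 21.6
ee_pos: [0.7162, 0.0535, 0.1801]
eef_rot: [0.67, 0.704, -0.17, -0.16]
ft_force: [-0.0, 4.4, -3.3]
width: 0.0233
grip_force: 0.0
```

{"api": "arm_command", "payload": {"steps": [{"slide": [-0.03, 0.04, 0.02], "rot": [0, -5, 0], "grip": 0.27}, {"slide": [-0.03, 0.04, 0.02], "rot": [0, -5, 4], "grip": 0.27}, {"slide": [-0.03, 0.04, 0.02], "rot": [0, -5, 4], "grip": 0.27}, {"slide": [-0.03, 0.04, 0], "rot": [0, -5, 4], "grip": 0.27}, {"slide": [-0.03, 0.045, 0], "rot": [0, -5, 4], "grip": 0.27}, {"slide": [-0.03, 0.045, 0], "rot": [0, 0, 4], "grip": 0.27}, {"slide": [-0.03, 0.045, 0], "rot": [0, 0, 4], "grip": 0.27}, {"slide": [-0.03, 0.045, 0], "rot": [0, 0, 4], "grip": 0.27}]}}

```text
time: 22.6
ee_pos: [0.4802, 0.39, 0.2387]
eef_rot: [0.497, 0.867, -0.039, 0.016]
ft_force: [1.1, -0.0, 0.1]
width: 0.0236
grip_force: 0.0
```

```bash
python3 - <<'E'
from ef import *
print(sensors.read_state()['ee_pos'])
c=np.array([.5638,.0492,.059]); bar=c+[.0959,.0045,0]
T=shot('top');S=shot('side')
for n,d in(('top',T),('side',S)):
    print(n,[(np.round(b['bbox'],1).tolist(),round(b['conf'],2)) for b in eyes.look_for('plate',d)],'model',box(d,corners(bar,180,0)))
    fitedges(d,bar,178)
# control: same fit on initial-pose image style is not possible flipped; intensity segmentation of the handle bar in top
E
```

```text
[0.48024494 0.39000573 0.23869152]
top [([247.8, 209.3, 281.8, 247.3], 0.75), ([346.3, 203.6, 399.8, 260.7], 0.6), ([286.7, 153.0, 330.4, 204.1], 0.56)] model [286.9 150.8 336.1 202. ]
0.338 lean,roll,dyaw,dx,dy,dz [191.2  -0.7   0.3   1.4  -1.    0.6]
0.338 lean,roll,dyaw,dx,dy,dz [190.9  -1.    0.3   1.5  -1.2   0.2]
0.339 lean,roll,dyaw,dx,dy,dz [ 1.907e+02  6.000e-01  5.000e-01  1.600e+00 -1.000e+00 -1.000e-01]
0.339 lean,roll,dyaw,dx,dy,dz [182.   -0.9   0.6   1.4  -1.2   0.2]
side [([303.6, 178.1, 366.1, 203.3], 0.94), ([244.4, 189.1, 283.6, 213.3], 0.93), ([280.1, 228.4, 354.9, 270.3], 0.86)] model [300.5 177.1 364.2 207.7]
0.456 lean,roll,dyaw,dx,dy,dz [178.4   4.6   0.5   3.1  -0.5   3.6]
0.459 lean,roll,dyaw,dx,dy,dz [178.5   4.8   0.2   3.2  -0.7   3.1]
0.46 lean,roll,dyaw,dx,dy,dz [ 1.785e+02  4.900e+00  1.000e-01  3.100e+00 -9.000e-01  3.100e+00]
0.46 lean,roll,dyaw,dx,dy,dz [178.5   4.8   0.3   3.1  -0.9   3.2]
```

The arm is clear. From the top the plate fits well (x +1.4, y -1.1 mm), but the side fit hints at a tilt. I run one joint fit of both views, with the start images (plate known to be seated) as control.

```bash
cat > jf.py <<'E'
from fit import *
from scipy.optimize import minimize
c0=np.array([.5638,.0492,.059])
def joint(ims,hs,ins=None):
    D=[]
    for d in ims:
        g=cv2.cvtColor(cv2.resize(np.asarray(d['pixels']),None,fx=3,fy=3,interpolation=cv2.INTER_CUBIC),cv2.COLOR_RGB2GRAY)
        D.append(np.minimum(cv2.distanceTransform(255-cv2.Canny(g,40,110),cv2.DIST_L2,5)/3,3).astype(np.float32))
    def P(q):
        i=q[6]/1e3; a=.056-i;b=.075-i;t=.007
        seg=[((a,b,t),(a,-b,t)),((a,-b,t),(-a,-b,t)),((-a,b,t),(-a,-b,t)),((a,b,t),(-a,b,t)),((hs*.102,.03,0),(hs*.102,-.03,0)),((hs*.09,.03,0),(hs*.09,-.03,0))]
        L=np.vstack([np.linspace(np.array(p)*.9+np.array(r)*.1,np.array(p)*.1+np.array(r)*.9,40) for p,r in seg])
        return (R.from_euler('z',2.7+q[2],degrees=True)*R.from_euler('xy',[q[1],q[0]],degrees=True)).apply(L)+c0+q[3:6]/1e3
    def cost(q):
        s=0
        for d,dt in zip(ims,D):
            p=((proj(d,P(q))+.5)*3-.5).astype(np.float32); s+=cv2.remap(dt,p[:,:1],p[:,1:],1).mean()
        return s+.003*((q[0]/3)**2+(q[1]/3)**2+(q[5]/4)**2+((q[6]-3)/3)**2)
    rs=[]
    for le in(-4,0,4):
        for ro in(-4,0,4):
            x0=np.array([le,ro,0,0,0,0,3.]); st=[4,4,2,2,2,3,2]
            rs.append(minimize(cost,x0,method='Nelder-Mead',options=dict(initial_simplex=np.vstack([x0]+[x0+np.eye(7)[i]*st[i] for i in range(7)]),maxiter=2500)))
    rs.sort(key=lambda r:r.fun)
    for r in rs[:4]: print(round(r.fun,3),'pitch,roll,dyaw,dx,dy,dz,inset',r.x.round(1))
E
python3 - <<'E'
from jf import *
T=shot('top');S=shot('side')
ld=lambda f:cv2.cvtColor(cv2.imread('pics/'+f),cv2.COLOR_BGR2RGB)
print('start');joint([dict(T,pixels=ld('top0.png')),dict(S,pixels=ld('side0.png'))],-1)
print('now');joint([T,S],1)
im=lambda d:cv2.cvtColor(np.asarray(d['pixels']),cv2.COLOR_RGB2BGR)
cv2.imwrite('pics/topE.png',im(T));cv2.imwrite('pics/sideE.png',im(S))
E
```

```text
start
0.681 pitch,roll,dyaw,dx,dy,dz,inset [-4.1  2.9  0.5  0.6 -3.6  1.6  1.3]
0.681 pitch,roll,dyaw,dx,dy,dz,inset [-4.2  3.2  0.6  0.5 -3.5  1.8  1.2]
0.681 pitch,roll,dyaw,dx,dy,dz,inset [-4.2  3.2  0.6  0.5 -3.5  1.7  1.2]
0.684 pitch,roll,dyaw,dx,dy,dz,inset [-4.   2.4  0.2  0.5 -2.9  1.5  0.8]
now
0.637 pitch,roll,dyaw,dx,dy,dz,inset [-1.5  2.  -0.6  3.1  0.7  1.9 -2.3]
0.638 pitch,roll,dyaw,dx,dy,dz,inset [-1.8  2.7  0.7  1.5 -2.1  3.1  0.2]
0.638 pitch,roll,dyaw,dx,dy,dz,inset [-1.9  2.7  0.7  1.5 -2.1  3.   0.2]
0.638 pitch,roll,dyaw,dx,dy,dz,inset [-1.9  2.7  0.7  1.5 -2.1  3.   0.2]
```

The control carries the same bias, so the plate is close to seated, but the images cannot settle 2.5 mm. I will probe the corners with shut fingers at a few newtons, which gives heights and also presses the plate home.

```bash
python3 - <<'E'
from fit import *
s=sensors.read_state()
tgt=R.from_matrix(np.array([[.047,.9989,0],[.9989,-.047,0],[0,0,-1]]))  # tool x,y,z columns
cols=np.array([[-.047,.9989,0],[.9989,.047,0],[0,0,-1]]).T
tgt=R.from_matrix(cols)
print(s['ee_pos'],(tgt*R.from_quat(s['eef_rot']).inv()).as_rotvec(degrees=True).round(2))
for x,y in((-.035,.055),(.035,.055),(.035,-.055),(-.035,-.055)): print(x,y,(np.array([.5638,.0492])+[x*.9989-y*.047,x*.047+y*.9989]).round(4))
E
```

```text
[0.48219444 0.38756063 0.23804609] [  4.61  -1.74 -27.39]
-0.035 0.055 [0.5263 0.1025]
0.035 0.055 [0.5962 0.1058]
0.035 -0.055 [ 0.6013 -0.0041]
-0.035 -0.055 [ 0.5314 -0.0074]
```

{"api": "arm_command", "payload": {"steps": [{"slide": [0.0055, -0.0356, 0], "rot": [0.6, -0.2, -3.4], "grip": 0}, {"slide": [0.0055, -0.0356, 0], "rot": [0.6, -0.2, -3.4], "grip": 0}, {"slide": [0.0055, -0.0356, 0], "rot": [0.6, -0.2, -3.4], "grip": 0}, {"slide": [0.0055, -0.0356, -0.02], "rot": [0.6, -0.2, -3.4], "grip": 0}, {"slide": [0.0055, -0.0356, -0.02], "rot": [0.6, -0.2, -3.4], "grip": 0}, {"slide": [0.0055, -0.0356, -0.03], "rot": [0.6, -0.2, -3.4], "grip": 0}, {"slide": [0.0055, -0.0356, -0.04], "rot": [0.6, -0.2, -3.4], "grip": 0}, {"slide": [0.0055, -0.0356, -0.04], "rot": [0.4, -0.3, -3.4], "grip": 0}]}}

```text
time: 23.9
ee_pos: [0.5258, 0.101, 0.0871]
eef_rot: [0.69, 0.724, 0.001, 0.0]
ft_force: [0.8, 0.5, -0.2]
width: 0.0006
grip_force: 0.0
```

{"api": "arm_command", "payload": {"steps": [{"slide": [0, 0, -0.01], "rot": [0, 0, 0], "grip": 0}, {"slide": [0, 0, -0.004], "rot": [0, 0, 0], "grip": 0}, {"slide": [0, 0, -0.002], "rot": [0, 0, 0], "grip": 0}, {"slide": [0, 0, -0.001], "rot": [0, 0, 0], "grip": 0}, {"slide": [0, 0, -0.001], "rot": [0, 0, 0], "grip": 0}, {"slide": [0, 0, -0.001], "rot": [0, 0, 0], "grip": 0}, {"slide": [0, 0, 0], "rot": [0, 0, 0], "grip": 0}, {"slide": [0, 0, 0], "rot": [0, 0, 0], "grip": 0}]}}

```text
time: 24.9
ee_pos: [0.5251, 0.104, 0.0686]
eef_rot: [0.688, 0.726, 0.0, -0.0]
ft_force: [1.0, -0.0, -0.4]
width: 0.0005
grip_force: 0.0
```

{"api": "arm_command", "payload": {"steps": [{"slide": [0, 0, -0.001], "rot": [0, 0, 0], "grip": 0}, {"slide": [0, 0, -0.001], "rot": [0, 0, 0], "grip": 0}, {"slide": [0, 0, -0.001], "rot": [0, 0, 0], "grip": 0}, {"slide": [0, 0, -0.001], "rot": [0, 0, 0], "grip": 0}, {"slide": [0, 0, 0], "rot": [0, 0, 0], "grip": 0}, {"slide": [0, 0, 0], "rot": [0, 0, 0], "grip": 0}, {"slide": [0, 0, 0], "rot": [0, 0, 0], "grip": 0}, {"slide": [0, 0, 0], "rot": [0, 0, 0], "grip": 0}]}}

```text
time: 25.9
ee_pos: [0.5251, 0.104, 0.0663]
eef_rot: [0.688, 0.726, 0.0, -0.001]
ft_force: [-8.8, -2.5, 21.7]
width: 0.0002
grip_force: 10.6
```

The (-x,+y) corner is seated: contact at z = 66.3 mm, against 66 expected. Next is the opposite corner.

{"api": "arm_command", "payload": {"steps": [{"slide": [0, 0, 0.012], "rot": [0, 0, 0], "grip": 0}, {"slide": [0.025, -0.036, 0], "rot": [0, 0, 0], "grip": 0}, {"slide": [0.025, -0.036, 0], "rot": [0, 0, 0], "grip": 0}, {"slide": [0.025, -0.036, 0], "rot": [0, 0, 0], "grip": 0}, {"slide": [0, 0, -0.006], "rot": [0, 0, 0], "grip": 0}, {"slide": [0, 0, -0.003], "rot": [0, 0, 0], "grip": 0}, {"slide": [0, 0, -0.001], "rot": [0, 0, 0], "grip": 0}, {"slide": [0, 0, -0.001], "rot": [0, 0, 0], "grip": 0}]}}

```text
time: 26.9
ee_pos: [0.5995, -0.0028, 0.0664]
eef_rot: [0.688, 0.726, 0.0, -0.001]
ft_force: [-7.8, -0.3, 15.3]
width: 0.0005
grip_force: 7.4
```

{"api": "arm_command", "payload": {"steps": [{"slide": [0, 0, 0], "rot": [0, 0, 0], "grip": 0}, {"slide": [0, 0, 0.012], "rot": [0, 0, 0], "grip": 0}, {"slide": [-0.035, -0.0015, 0], "rot": [0, 0, 0], "grip": 0}, {"slide": [-0.035, -0.0015, 0], "rot": [0, 0, 0], "grip": 0}, {"slide": [0, 0, -0.006], "rot": [0, 0, 0], "grip": 0}, {"slide": [0, 0, -0.004], "rot": [0, 0, 0], "grip": 0}, {"slide": [0, 0, -0.001], "rot": [0, 0, 0], "grip": 0}, {"slide": [0, 0, -0.001], "rot": [0, 0, 0], "grip": 0}]}}

```text
time: 27.9
ee_pos: [0.5308, -0.0068, 0.0663]
eef_rot: [0.688, 0.726, 0.0, -0.0]
ft_force: [-6.6, -0.2, 17.4]
width: 0.0001
grip_force: 8.5
```

Three corners all read 66.3–66.4 mm, so the plate is level and fully seated. I withdraw and hand in.

{"api": "arm_command", "payload": {"steps": [{"slide": [0, 0, 0.01], "rot": [0, 0, 0], "grip": 0}, {"slide": [0, 0, 0.03], "rot": [0, 0, 0], "grip": 0}, {"slide": [0, 0, 0.04], "rot": [0, 0, 0], "grip": 0}, {"slide": [0, 0, 0.04], "rot": [0, 0, 0], "grip": 0}, {"slide": [0, 0, 0.03], "rot": [0, 0, 0], "grip": 0}, {"slide": [0, 0, 0], "rot": [0, 0, 0], "grip": 0}, {"slide": [0, 0, 0], "rot": [0, 0, 0], "grip": 0}, {"slide": [0, 0, 0], "rot": [0, 0, 0], "grip": 0}]}}

```text
time: 28.9
ee_pos: [0.5296, -0.007, 0.2146]
eef_rot: [0.688, 0.726, -0.001, -0.001]
ft_force: [-0.4, 0.6, -0.3]
width: 0.0005
grip_force: 0.0
```

```bash
python3 -c "
from h import *
s=sensors.read_state();print(s['ee_pos'],np.round(s['ft_force'],1));print(order.close_job())"
```

```text
[ 0.5296036  -0.00702509  0.21463819] [-0.4  0.6 -0.3]
the job is handed in; nothing more can be done
None
```

The plate is turned ribbed face up and seated in the grill, handle out over the +x side: three corners probed level at 66.3–66.4 mm (66 expected), and I handed the job in at about 29 s without seeing a verdict.

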